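# Find the socket for the clamp nut of the welding fixture

### The arm

A 6-joint arm with a two-finger parallel gripper is mounted at the origin on the work surface. World frame = base frame: x ahead of the robot, y to its left, z up, the work surface at z = 0. Lengths are in m, angles in degrees, forces in N, time in s.
With the tool pointing down it reaches from about 0.25 to 0.725 m from the base axis. Payload 9.7 kg.
Tool frame: the origin (TCP) lies at the very end of the fingers, on their centre line; the grasp point (between the pads) lies 19 mm behind it; x points along the fingers, z is the direction in which the jaws open and shut, and the axes are right-handed (so a half turn about x gives the same grasp; the last joint's range is limited). The gripper opens to 85 mm and grips with 20 to 120 N. Pads are 22 mm wide; open, the fingers measure 114 mm over their backs; the gripper's body (76 mm by 85 mm) begins 54 mm behind the grasp point. The pads swing forward as they close: fully open they stand 13 mm farther back than shut.
Start: joints at [-66.177, 4.979, 10.078, 95.1, 0, 90], TCP at [0.222, -0.503, 0.231] pointing down, gripper open.
Joint ranges: [-179.16, 179.16], [-48.56, 103.87], [-65.8, 70.77], [-126.05, 130.52], [-82.76, 87.17], [-180, 180]. Speed limits (degrees/s): [127.2, 127.2, 147.25, 180, 180, 180].

### API

Orientations are given as [roll, pitch, yaw] about the fixed x, y, z axes, in that order (R = Rz(yaw) Ry(pitch) Rx(roll)).
In Python, from workcell import sensors, vision, job_done gives the robot as it stands.
- The arm moves only by the tool carry_out, never from a script. Its argument "increments" is a list of rows, each a list of 7 numbers: the turn, a rotation vector about the tool's x, y, z in degrees, then the shift along the tool's x, y, z in mm, then the opening in per cent of the stroke, from 0 (shut) to 100 (fully open). A call has 1 to 12 rows; each row shifts and turns the commanded pose from where the row before left it, along the tool's axes as they then stand; what a row does not reach is not made up. A row lasts 1/8 s, in which the tool goes at most 62.5 mm and 10.7 degrees, less where a joint would pass 70% of its speed; a pose out of reach is approached as far as the arm can. A call is refused whole if a number of a shift passes 62.5 or a number of a turn 10.7, either way. A call with a gripper value outside its range is refused whole. The fingers move at their own pace and stop on an object; "squeeze" is the grip in N (left out, the last holds). Time passes only in rows, so rows that do not move let the fingers close. It gives the time, the measured TCP pose, the force and the opening at its end, in the units of the state.
- sensors.get_obs(): the state, without advancing time (a new reading comes with each control period).
- vision.camera(name): name is "scene" or "top" or "wrist"; returns the picture (480x640x3 uint8, red, green, blue); there is no depth.
- vision.calibration(name): a dict with "camera_matrix" (3x3 intrinsics, pixels), "dist" ([k1, k2, p1, p2, k3] as OpenCV has them; the pictures are not rectified), "extrinsics" (4x4, takes a point from world to camera coordinates); the wrist camera has in their place "mount" (4x4, takes a point from camera to tool coordinates, whose origin is the TCP and whose axes are the tool frame's). Camera axes: x right, y up, looking along -z (the intrinsics and any distortion apply to the point x, -y, -z); pixel columns grow to the right and rows downward; lengths in m; the calibration is good to about 2 mm. A picture is of the moment at which its call begins: read the wrist's pose just before it. calibration takes no time and is no camera call.
- job_done(): hands the job in, once; it reports no verdict.
The state is a dict: "time": time; "q": joint angles; "qd": joint speeds; "joint_efforts": joint torques, N m; "ee_pos": TCP position; "tcp_rot": TCP orientation; "wrist_force": force on the tool from outside, world axes, zero at the start; "torque": the same for the moment, N m; "opening": finger opening in m.
Only numpy, scipy, OpenCV 4.12 (cv2) and the standard library are available. Lean on these libraries where they do the work, as an engineer would, in place of code of your own. Each camera call takes 0.05 s, during which the arm holds its last target.

### The job

One of the two large sockets in the tray fits the hex nut on the welding fixture's stud; they look alike, so try them on the nut, and stand one that does not fit upright back in the tray. Push the one that fits fully down over the nut and finish with the gripper still holding it there, upright and seated: do not let go. The thin socket stays standing in the tray, and everything else is left where it is.

Things in the scene. Friction and masses are not known exactly. Their poses are not given: they have to be found in the camera images.
- nut (a point): Hex nut to be fitted, 24 mm across flats, 16 mm tall, bevelled on top, fixed on an upright 10 mm stud that ends 8 mm above it. Point: on the stud's axis at the nut's underside, on a washer 35 mm above the table. A socket that fits goes down until its underside meets the washer; one too small stops about 14 mm higher. z up, x normal to a flat (alike every 60 degrees).
- fixture: Fixed welding fixture that carries the nut at its middle: dark base plate 200 x 170 mm, 14 mm thick, an aluminium strap across it under the nut. Apart from nut and stud nothing on it is higher than 35 mm above the table. Origin: centre of the underside, straight below the nut.
- tray: Fixed black open tray, 184 x 184 mm, 16 mm high, walls and floor 4 mm thick, one divider each way: four compartments about 86 mm square, centres at x, y = +-45 mm. Origin: centre of the underside; x, y along its sides. Two large sockets, a thin socket and an adapter start in it, one to a compartment, in any order.
- socket_p_center (a point): Loose large steel socket, one of two alike outside, upright, opening underneath. 62 mm tall: round skirt 38 mm across up to 32 mm, hexagonal neck 26 mm across flats from 36 mm up, black square on top; about 0.25 kg. Point: centre, half-way up (31 mm); z up, x normal to a flat of neck and of bore (alike every 60 degrees). One's bore is 27 mm across flats (fits), its twin's 20 mm; which is not told.
- socket_q_center (a point): Loose large steel socket, one of two alike outside, upright, opening underneath. 62 mm tall: round skirt 38 mm across up to 32 mm, hexagonal neck 26 mm across flats from 36 mm up, black square on top; about 0.25 kg. Point: centre, half-way up (31 mm); z up, x normal to a flat of neck and of bore (alike every 60 degrees). One's bore is 27 mm across flats (fits), its twin's 20 mm; which is not told.
- socket_s_center (a point): The thin socket, clearly too slender for the nut: 62 mm tall, skirt 24 mm in diameter, hexagonal neck 17 mm across flats. Starts upright in the tray and stays. This point is its centre, half-way up; z up.
- adapter: Drive adapter standing in the tray: steel cylinder 28 mm in diameter, 22 mm tall, with a 13 mm square stub on top (36 mm in all). Leave alone. Origin: centre of the underside.
- spare_nut: A loose hex nut, 24 mm across flats, 16 mm tall, lying on the fixture's base plate near a corner, not the one to be fitted. Leave alone. Origin: centre of the underside.
- bracket: Loose steel angle bracket 60 x 40 x 45 mm, standing on the table. Leave alone. Origin: centre of the underside of its foot.
- wrench: Loose open-end wrench 200 mm long lying on the table, along its x. Leave alone. Origin: its middle, on the underside.
- brush: Loose brush 200 mm long with a wooden handle, lying on the table along its x. Leave alone. Origin: its middle, on the underside.
- hammer: Loose hammer 250 mm long lying on the table along its x, head at +x. Leave alone. Origin: its middle, on the underside.
- tin: Loose open aluminium tin, 60 mm in diameter, 50 mm tall. Leave alone. Origin: centre of the underside.
Not all that is in view belongs to the job. Leave any blue or orange look-alike of the part that bears socket_p_center alone.

How it is judged (in metres and radians):
At the end, for the whole second after the job is handed in: A large socket is on the nut: underside within 4 mm of the washer, axis within 5 mm of the stud, tilt under 0.1 rad, gripped by the fingers (over 2 N). The other large socket and the thin one stand in the tray, centre inside its walls and below 43 mm, tilt under 0.15 rad (((horizontal distance between socket_p_center and nut below 0.005 m and z of socket_p_center in the frame of nut between 0.02 and 0.035 m and angle between socket_p_center's own z axis and vertical below 0.1 rad and contact force between the fingers and socket_p above 2 N and x of socket_q_center in the frame of tray between -0.09 and 0.09 m and y of socket_q_center in the frame of tray between -0.09 and 0.09 m and height (world z) of each of socket_q_center, socket_s_center below 0.043 m and angle between each of socket_q_center, socket_s_center's own z axis and vertical below 0.15 rad and x of socket_s_center in the frame of tray between -0.09 and 0.09 m and y of socket_s_center in the frame of tray between -0.09 and 0.09 m) or (horizontal distance between socket_q_center and nut below 0.005 m and z of socket_q_center in the frame of nut between 0.02 and 0.035 m and angle between socket_q_center's own z axis and vertical below 0.1 rad and contact force between the fingers and socket_q above 2 N and x of socket_p_center in the frame of tray between -0.09 and 0.09 m and y of socket_p_center in the frame of tray between -0.09 and 0.09 m and height (world z) of each of socket_p_center, socket_s_center below 0.043 m and angle between each of socket_p_center, socket_s_center's own z axis and vertical below 0.15 rad and x of socket_s_center in the frame of tray between -0.09 and 0.09 m and y of socket_s_center in the frame of tray between -0.09 and 0.09 m))); the arm keeps its last pose, push and grip.
It fails at once if the adapter, spare nut, bracket, wrench, brush, hammer or tin is moved more than 30 mm (distance of any of adapter, spare_nut, bracket, wrench, brush, hammer, tin from where it was at the start of the episode above 0.03 m).
It also fails if it takes over 54 s, if anything falls off the work surface, if the arm or the gripper's body presses on something with over 40 N, if the wrist force passes 120 N, or if a joint passes its speed limit or range.

## Working session

There is one attempt and no reset: what is moved stays moved. The work goes in short steps, Python scripts to look and compute and a tool call to move; the robot and the scene stay as the last step left them, time stands still between calls to the robot, and variables do not carry over. Pictures are saved under pics/ and viewed, and the job is handed in when it is done.

Besides the shell and the picture viewer there is one more tool, called as name(argument=value, ...), one argument or row to a line, values as JSON. carry_out: Moves the arm, as the interface text tells. Its arguments: {"type":"object","properties":{"increments":{"type":"array"},"squeeze":{"type":"number"}},"required":["increments"]}

```bash
mkdir -p pics; ls
cat > h.py <<'E'
import numpy as np, cv2
from workcell import sensors, vision, job_done
from scipy.spatial.transform import Rotation as R
def T_tool():
    o=sensors.get_obs(); T=np.eye(4); T[:3,:3]=R.from_euler('xyz',o['tcp_rot'],degrees=True).as_matrix(); T[:3,3]=o['ee_pos']; return T
def c2w(name,T=None):
    c=vision.calibration(name)
    return np.linalg.inv(np.array(c['extrinsics'])) if 'extrinsics' in c else (T_tool() if T is None else T)@np.array(c['mount'])
def ray(name,uv,T=None):
    c=vision.calibration(name); M=c2w(name,T)
    p=cv2.undistortPoints(np.array([[uv]],float),np.array(c['camera_matrix']),np.array(c['dist'])).ravel()
    d=M[:3,:3]@np.array([p[0],-p[1],-1]); return M[:3,3],d/np.linalg.norm(d)
def onz(name,uv,z,T=None):
    o,d=ray(name,uv,T); return o+d*(z-o[2])/d[2]
def tri(rays):
    A=np.zeros((3,3));b=np.zeros(3)
    for o,d in rays:
        P=np.eye(3)-np.outer(d,d);A+=P;b+=P@o
    p=np.linalg.solve(A,b); return p,[np.linalg.norm((np.eye(3)-np.outer(d,d))@(p-o)) for o,d in rays]
def proj(name,p,T=None):
    c=vision.calibration(name); M=np.linalg.inv(c2w(name,T)); x=M[:3,:3]@np.array(p)+M[:3,3]
    q,_=cv2.projectPoints(np.array([[x[0],-x[1],-x[2]]]),np.zeros(3),np.zeros(3),np.array(c['camera_matrix']),np.array(c['dist'])); return q.ravel()
def snap(name,fn):
    im=vision.camera(name); cv2.imwrite('pics/'+fn,im[:,:,::-1]); return im
E
python3 - <<'E'
from h import *
print(sensors.get_obs())
for n in ['scene','top','wrist']:
    snap(n,n+'0.png'); c=vision.calibration(n); print(n,{k:np.round(v,4).tolist() for k,v in c.items()})
E
```

```text
pics
{'time': 0.0, 'q': array([-6.61788656e+01,  5.01140526e+00,  1.00344058e+01,  9.51010868e+01,
       -1.21597603e-03,  9.00009358e+01]), 'qd': array([ 0.03172516, -0.02548788, -0.01962632, -0.00606781,  0.00729212,
       -0.15031482]), 'joint_efforts': array([-1.58519371e-03, -5.20395076e+01,  4.64799428e+01,  1.63186959e-02,
       -7.32659851e-05,  3.85988244e-05]), 'ee_pos': array([ 0.22203274, -0.50292808,  0.23057973]), 'tcp_rot': array([-179.10691406,   89.92190432,  114.71328532]), 'wrist_force': array([ 0.3662161 , -0.04332737, -0.58914833]), 'torque': array([0.00325026, 0.03442398, 0.0352585 ]), 'opening': 0.08543568951655253}
scene {'camera_matrix': [[595.8623, 0.0, 322.2944], [0.0, 595.8623, 246.2073], [0.0, 0.0, 1.0]], 'dist': [-0.0405, 0.0, 0.0, 0.0, 0.0], 'extrinsics': [[0.6502, 0.7595, 0.0216, -0.4255], [-0.5105, 0.4156, 0.7528, 0.2255], [0.5627, -0.5005, 0.6579, -1.6163], [0.0, 0.0, 0.0, 1.0]]}
top {'camera_matrix': [[456.0003, 0.0, 313.7829], [0.0, 456.0003, 238.0372], [0.0, 0.0, 1.0]], 'dist': [-0.0518, 0.0, 0.0, 0.0, 0.0], 'extrinsics': [[-0.0035, -1.0, -0.0073, 0.0613], [0.992, -0.0044, 0.1259, -0.6046], [-0.1259, -0.0068, 0.992, -0.9738], [0.0, 0.0, 0.0, 1.0]]}
wrist {'camera_matrix': [[361.1297, 0.0, 317.7719], [0.0, 361.1297, 236.2085], [0.0, 0.0, 1.0]], 'dist': [-0.0354, 0.0, 0.0, 0.0, 0.0], 'mount': [[0.0004, 0.2651, -0.9642, -0.1421], [0.0013, 0.9642, 0.2651, 0.0669], [1.0, -0.0013, 0.0, 0.0009], [0.0, 0.0, 0.0, 1.0]]}
```

View pics/scene0.png

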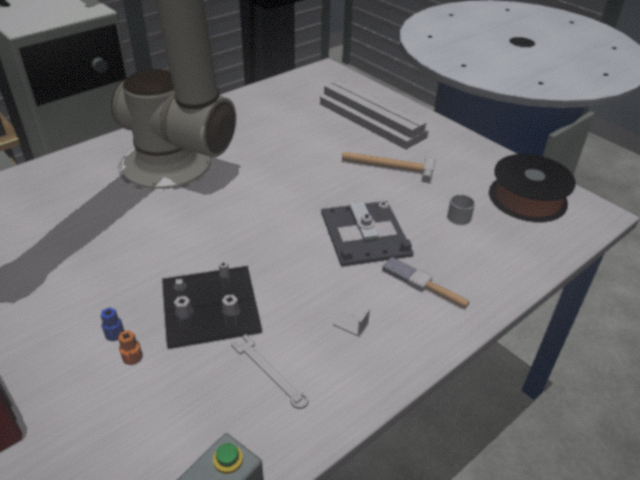

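View pics/top0.png

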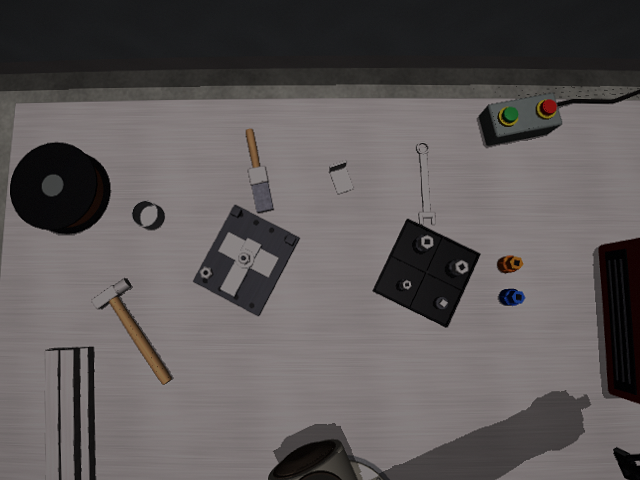

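View pics/wrist0.png

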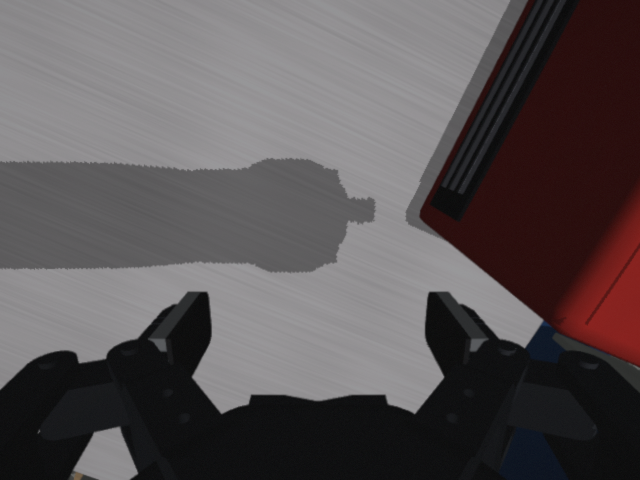

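Top view: large sockets' tops at about (427,242) and (461,267), thin (406,285), adapter (443,303), nut (245,259). Scene view: sockets near (182,301) and (230,299), nut (366,218). I'll zoom in.

Run:
```python
import cv2,numpy as np
t=cv2.imread('pics/top0.png');s=cv2.imread('pics/scene0.png')
def z(im,x,y,w,h,k): return cv2.resize(im[y:y+h,x:x+w],None,fx=k,fy=k,interpolation=cv2.INTER_CUBIC)
a=np.vstack([np.hstack([z(t,370,215,100,75,4),z(t,205,222,100,75,4)]),np.hstack([z(s,155,255,100,75,4),z(s,320,190,100,75,4)])])
cv2.imwrite('pics/zoom0.png',a)
```

```text
(no output)
```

View pics/zoom0.png

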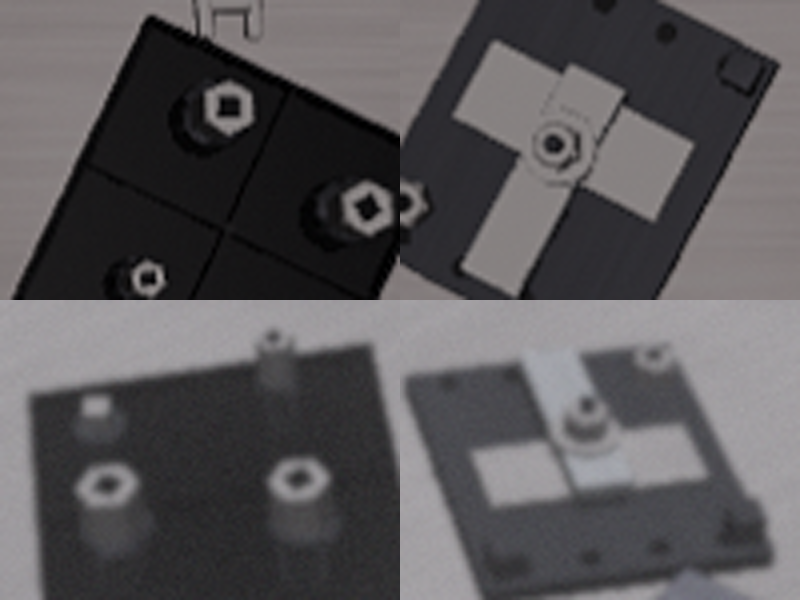

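Run:
```python
from h import *
T={'A':(427,241.5),'B':(461.8,266.6),'S':(406.8,284.4),'stud':(243.2,257.8)}
S={'A':(229.2,299.9),'B':(181.4,301.2),'S':(223.6,264.7),'stud':(366.4,215.7)}
for k in T:
    p,e=tri([ray('top',T[k]),ray('scene',S[k])]); print(k,p.round(4),np.round(e,4), 'top at z:',onz('top',T[k],.066 if k!='stud' else .059).round(4),'r',np.hypot(*p[:2]).round(3))
p,e=tri([ray('top',T['A']),ray('scene',S['B'])]);print('swapped',p,e)
print('traycorners',[onz('top',u,.016).round(4) for u in [(407,219),(480,254),(447,327),(373,291)]])
print('basecorners',[onz('top',u,.014).round(4) for u in [(236,205.5),(299.5,238),(260,316),(193,281)]])
```

```text
A [ 0.5926 -0.1854  0.0673] [0.0002 0.0002] top at z: [ 0.5927 -0.1858  0.066 ] r 0.621
B [ 0.538  -0.2584  0.0679] [0.0003 0.0003] top at z: [ 0.538  -0.2592  0.066 ] r 0.597
S [ 0.5012 -0.1386  0.0665] [0.0009 0.0009] top at z: [ 0.5007 -0.1395  0.066 ] r 0.52
stud [0.5601 0.2125 0.0561] [0.0002 0.0002] top at z: [0.5597 0.2119 0.059 ] r 0.599
swapped [ 0.56985287 -0.22404438  0.07081491] [np.float64(0.04472323711748078), np.float64(0.044723237117480864)]
traycorners [array([ 0.6505, -0.154 ,  0.016 ]), array([ 0.5694, -0.3181,  0.016 ]), array([ 0.4069, -0.2366,  0.016 ]), array([ 0.4876, -0.0731,  0.016 ])]
basecorners [array([0.6842, 0.2378, 0.014 ]), array([0.6081, 0.0915, 0.014 ]), array([0.433 , 0.1797, 0.014 ]), array([0.5112, 0.3324, 0.014 ])]
```

Two views agree (residual ≤1 mm): socket tops z≈0.067 (expected 0.066), stud top 0.056 (expected 0.059). Now I'll move the wrist camera above the tray.

```bash
cat >> h.py <<'E'
def psi_now():
    z=T_tool()[:3,2]; return np.degrees(np.arctan2(z[1],z[0]))
def plan(pos,psi,ret=False):
    """pure numbers: full tool-frame turn to vertical with jaw azimuth psi, and shift in present / final tool axes, mm"""
    T=T_tool(); a=np.radians(psi)
    G=np.array([[0,-np.sin(a),np.cos(a)],[0,np.cos(a),np.sin(a)],[-1,0,0]])
    rv=R.from_matrix(T[:3,:3].T@G).as_rotvec(degrees=True); d=np.array(pos)-T[:3,3]
    print('psi',round(psi_now(),2),'turn',rv.round(2),'shift now-axes',(1e3*T[:3,:3].T@d).round(1),'final-axes',(1e3*G.T@d).round(1))
E
python3 - <<'E'
from h import *
print(T_tool().round(3))
for psi in (-90,-60,-30,-120): plan((.56,-.19,.19),psi)
E
```

```text
[[-0.     0.915  0.404  0.222]
 [ 0.001  0.404 -0.915 -0.503]
 [-1.    -0.    -0.001  0.231]
 [ 0.     0.     0.     1.   ]]
psi -66.18 turn [ 2.382e+01 -6.000e-02  1.000e-02] shift now-axes [  40.9  435.5 -149.8] final-axes [  40.7  337.9 -313. ]
psi -66.18 turn [-6.18 -0.06 -0.  ] shift now-axes [  40.9  435.5 -149.8] final-axes [  40.7  449.1 -102.1]
psi -66.18 turn [-3.618e+01 -6.000e-02 -2.000e-02] shift now-axes [  40.9  435.5 -149.8] final-axes [ 40.7 440.  136.2]
psi -66.18 turn [ 5.382e+01 -6.000e-02  3.000e-02] shift now-axes [  40.9  435.5 -149.8] final-axes [  40.7  136.2 -440. ]
```

carry_out(
  increments=[
    [0,0,0,4,42,-13,100],
    [0,0,0,4,42,-13,100],
    [0,0,0,4,42,-13,100],
    [0,0,0,4,42,-13,100],
    [0,0,0,4,42,-13,100],
    [0,0,0,4,42,-13,100],
    [0,0,0,4,42,-13,100],
    [0,0,0,4,42,-13,100],
    [0,0,0,4,42,-13,100],
    [0,0,0,4,42,-13,100],
    [0,0,0,0,0,0,100],
  ],
)

```text
time: 1.52
ee_pos: [0.5552, -0.2124, 0.19]
tcp_rot: [-146.1, 89.9, 147.9]
wrist_force: [-0.4, -0.7, -0.4]
opening: 0.0853
```

Run:
```python
from h import *
T=T_tool(); print(T[:3,3],psi_now()); im=snap('wrist','w1.png'); np.save('w1T.npy',T)
for p in [(.5926,-.1856,.066),(.538,-.259,.066),(.501,-.139,.066)]: print(proj('wrist',p,T).round(1))
```

```text
[ 0.55522287 -0.21244735  0.18995212] -65.98695328988097
[304.1 168. ]
[362.1 271. ]
[202.2 252.5]
```

View pics/w1.png

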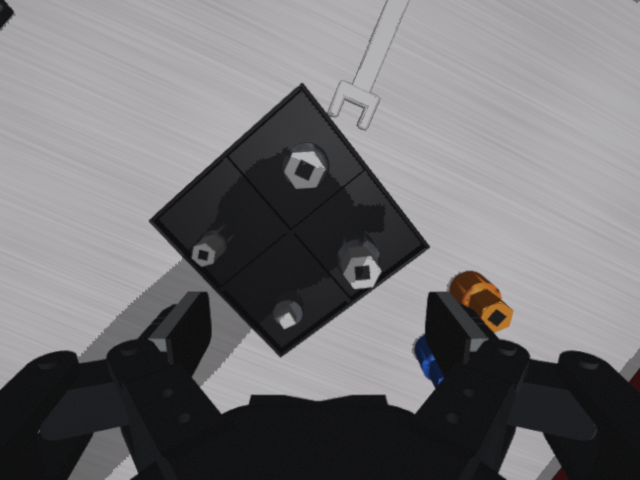

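The wrist view shows A's top square at about (305,170) and B's at (362,272), matching projections within 2 px.

Run:
```python
from h import *
im=cv2.imread('pics/w1.png'); T=np.load('w1T.npy'); g=cv2.cvtColor(im,cv2.COLOR_BGR2GRAY)
out=[]
for k,(u,v) in {'A':(305,170),'B':(362,272)}.items():
    c=g[v-32:v+32,u-32:u+32]; z=cv2.resize(c,None,fx=6,fy=6,interpolation=cv2.INTER_CUBIC); z=cv2.normalize(z,None,0,255,cv2.NORM_MINMAX)
    m=(z>150).astype(np.uint8)
    cs,_=cv2.findContours(m,cv2.RETR_EXTERNAL,cv2.CHAIN_APPROX_NONE); cc=max(cs,key=cv2.contourArea); h=cv2.convexHull(cc)
    ap=cv2.approxPolyDP(h,10,True)[:,0]
    W=np.array([onz('wrist',((x+.5)/6-.5+u-32,(y+.5)/6-.5+v-32),.066,T)[:2] for x,y in ap])
    e=np.roll(W,-1,0)-W; print(k,len(ap),W.mean(0).round(4),'edge len',(1e3*np.linalg.norm(e,axis=1)).round(1),'ang60',(np.degrees(np.arctan2(e[:,1],e[:,0]))%60).round(1))
    zc=cv2.cvtColor(z,cv2.COLOR_GRAY2BGR); cv2.polylines(zc,[ap],True,(0,0,255),1); out.append(zc)
cv2.imwrite('pics/hex1.png',np.hstack(out))
```

```text
A 7 [ 0.5924 -0.1844] edge len [15.5 13.9 13.9 13.8 12.6  3.  14.1] ang60 [56.6 54.1 58.6 58.8  3.8 42.8 57.4]
B 7 [ 0.5379 -0.2579] edge len [14.2 15.4 14.9 14.2 11.5  3.8 12.9] ang60 [59.4  0.3 57.9 55.7  0.5 34.3  1.4]
```

View pics/hex1.png

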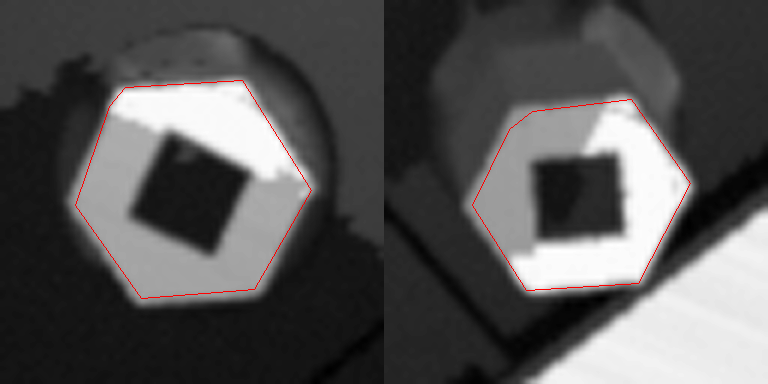

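Run:
```python
from h import *
plan((.5926,-.1852,.10),-92.5)
```

```text
psi -66.05 turn [26.45 -0.04  0.08] shift now-axes [ 90.4  46.7 -10.3] final-axes [ 90.4  37.1 -30. ]
```

carry_out(
  increments=[
    [8.8,0,0,0,0,0,100],
    [8.8,0,0,0,0,0,100],
    [8.8,0,0,0,0,0,100],
    [0,0,0,22,9.3,-7.5,100],
    [0,0,0,22,9.3,-7.5,100],
    [0,0,0,22,9.3,-7.5,100],
    [0,0,0,22,9.2,-7.5,100],
    [0,0,0,0,0,0,100],
  ],
)

```text
time: 2.58
ee_pos: [0.591, -0.1865, 0.1016]
tcp_rot: [-102.1, 89.8, 165.3]
wrist_force: [0.2, -0.4, -0.4]
opening: 0.0854
```

Run:
```python
from h import *
T=T_tool(); print(T[:3,3],psi_now()); im=snap('wrist','w2.png'); np.save('w2T.npy',T)
print(proj('wrist',(.5926,-.1852,.066),T).round(1)); plan((.5926,-.1852,.044),-92.5)
```

```text
[ 0.59098938 -0.18651922  0.10163886] -92.59750438495197
[313.6 267.1]
psi -92.61 turn [-0.11 -0.01  0.08] shift now-axes [59.1  1.3 -1.7] final-axes [59.1  1.2 -1.7]
```

View pics/w2.png

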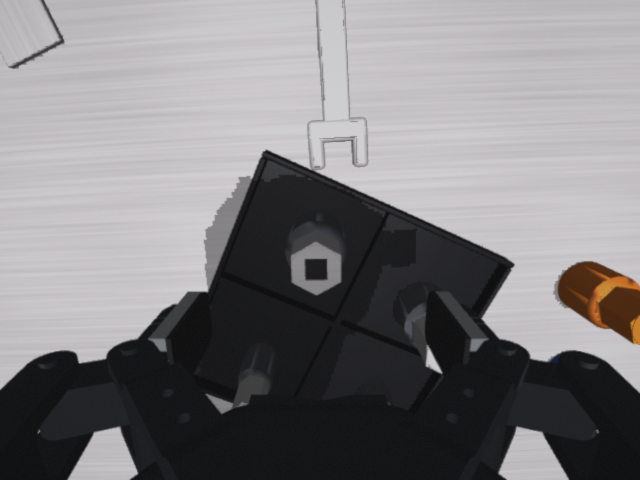

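carry_out(
  increments=[
    [0,0,0,20,0.5,0,100],
    [0,0,0,20,0,-0.5,100],
    [0,0,0,17.5,0,0,100],
    [0,0,0,0,0,0,100],
    [0,0,0,0,0,0,15],
    [0,0,0,0,0,0,15],
    [0,0,0,0,0,0,15],
    [0,0,0,0,0,0,15],
    [0,0,0,0,0,0,15],
  ],
  squeeze=80,
)

```text
time: 3.75
ee_pos: [0.5933, -0.1858, 0.0466]
tcp_rot: [81.2, 89.9, -11.4]
wrist_force: [0.9, 0.5, 5.3]
opening: 0.0239
```

Run:
```python
from h import *
T=T_tool(); o=sensors.get_obs(); print(T[:3,3],psi_now(),o['opening'],o['wrist_force'],o['time']); im=snap('wrist','w3.png')
```

```text
[ 0.59329455 -0.18578741  0.04660144] -92.56513962146632 0.02389817658475567 [0.92261507 0.47772266 5.34990051] 3.75
```

View pics/w3.png

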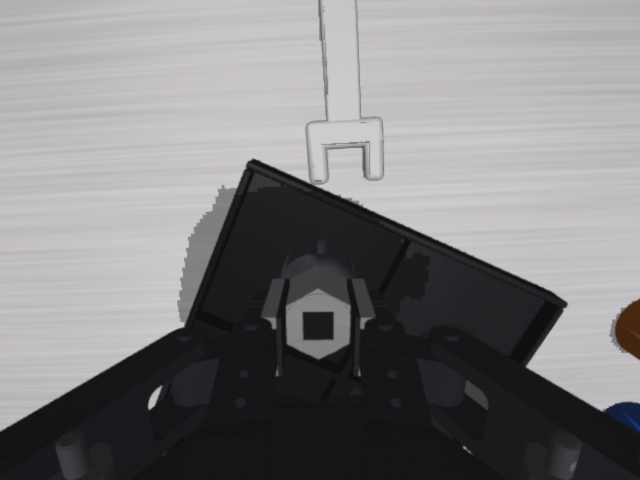

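carry_out(
  increments=[
    [0,0,0,-15,0,0,15],
    [0,0,0,-30,0,0,15],
    [0,0,0,-35,0,0,15],
    [0,0,0,-35,0,0,15],
    [0,0,0,-30,0,0,15],
    [0,0,0,0,0,0,15],
  ],
)

```text
time: 4.55
ee_pos: [0.5936, -0.1861, 0.1937]
tcp_rot: [74.2, 89.8, -18.4]
wrist_force: [0.3, 0.2, -2.0]
opening: 0.0241
```

Run:
```python
from h import *
o=sensors.get_obs(); print(o['q'].round(1),o['opening'],o['wrist_force'],o['ee_pos']); im=snap('wrist','w4.png')
plan((.50,.208,.175),-92.5)
```

```text
[-17.4  14.2  16.4  91.9  -0.  165.2] 0.024060393274522026 [ 0.33770595  0.15220127 -2.02458892] [ 0.59361291 -0.18610372  0.19366171]
psi -92.58 turn [-0.08  0.02 -0.08] shift now-axes [  16.2 -110.8 -389.3] final-axes [  16.5 -110.2 -389.5]
```

View pics/w4.png

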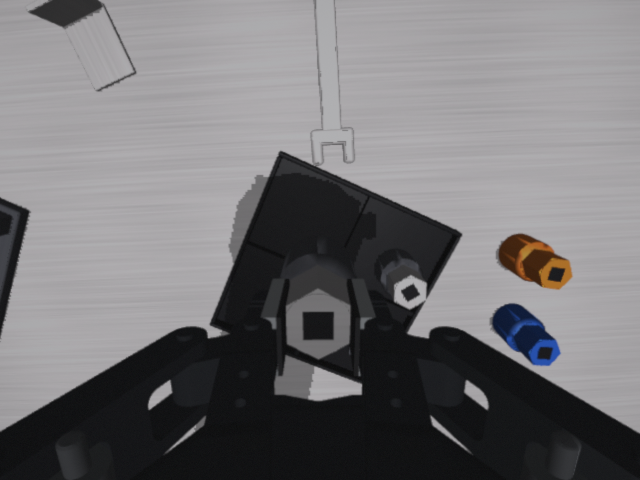

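Run:
```python
from h import *
plan((.505,.162,.165),-47.6)
```

```text
psi -92.58 turn [-44.98   0.05  -0.06] shift now-axes [  26.2 -103.7 -343.6] final-axes [  26.5  169.5 -316.3]
```

carry_out(
  increments=[
    [-9,0,0,0,0,0,15],
    [-9,0,0,0,0,0,15],
    [-9,0,0,0,0,0,15],
    [-9,0,0,0,0,0,15],
    [-9,0,0,0,0,0,15],
    [0,0,0,4,24,-45,15],
    [0,0,0,4,24,-45,15],
    [0,0,0,4,24,-45,15],
    [0,0,0,4,24,-45,15],
    [0,0,0,4,24,-45,15],
    [0,0,0,4,24,-45,15],
    [0,0,0,2.5,25,-45,15],
  ],
)

```text
time: 6.1
ee_pos: [0.5036, 0.1619, 0.1623]
tcp_rot: [-113.0, 89.9, -160.6]
wrist_force: [1.1, 0.0, -2.1]
opening: 0.024
```

carry_out(
  increments=[
    [0,0,0,0,0,0,15],
    [0,0,0,0,0,0,15],
  ],
)

```text
time: 6.35
ee_pos: [0.5045, 0.1605, 0.1631]
tcp_rot: [-105.5, 89.9, -153.1]
wrist_force: [-0.7, -0.4, -2.2]
opening: 0.0241
```

Run:
```python
from h import *
o=sensors.get_obs(); T=T_tool(); print(psi_now(),o['q'].round(1),o['opening'],o['wrist_force'],o['ee_pos']); im=snap('wrist','w5.png'); np.save('w5T.npy',T)
print(proj('wrist',(.56,.2122,.059),T))
```

```text
-47.53500712975738 [ 17.7   1.4  -1.2  87.5  -0.  155.2] 0.024052174886687445 [-0.65510273 -0.42718169 -2.20882186] [0.50451947 0.16052243 0.16307346]
[315.82307672 122.41783232]
```

View pics/w5.png

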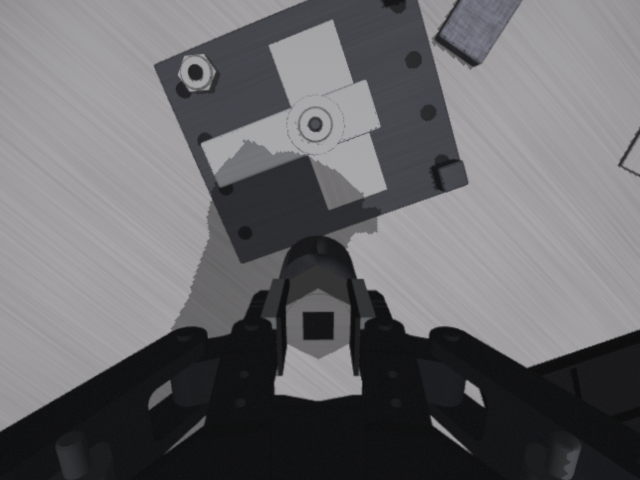

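Run:
```python
from h import *
im=cv2.imread('pics/w5.png',0); T=np.load('w5T.npy')
c=im[89:159,280:350]; z=cv2.resize(c,None,fx=8,fy=8,interpolation=cv2.INTER_CUBIC); cl=cv2.createCLAHE(6,(2,2)).apply(z)
cv2.imwrite('pics/nut1.png',cl)
print(onz('wrist',(315.3,124.3),.059,T))
```

```text
[0.55889776 0.21165435 0.059     ]
```

View pics/nut1.png

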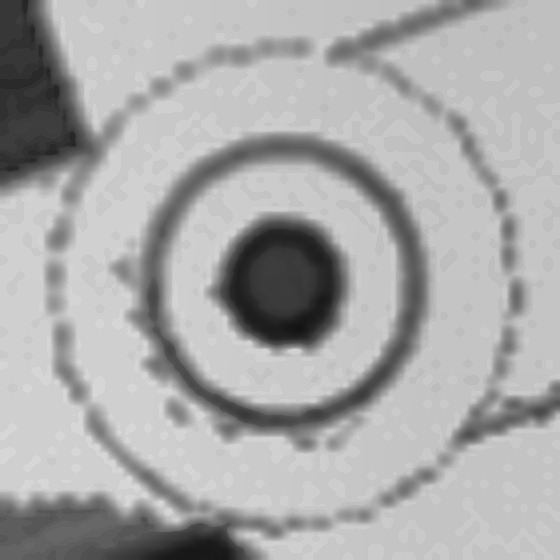

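Run:
```python
from h import *
im=cv2.imread('pics/w5.png'); c=im[97:152,288:343].astype(float).mean(2); c=cv2.GaussianBlur(c,(0,0),.5)
print(np.percentile(c,[5,25,50,75,95]))
lo,hi=np.percentile(c,[25,97]); z=np.clip((c-lo)/(hi-lo)*255,0,255).astype(np.uint8)
a=cv2.resize(z,None,fx=10,fy=10,interpolation=cv2.INTER_CUBIC)
s=cv2.imread('pics/scene0.png'); c2=s[200:240,346:386].astype(float).mean(2); lo,hi=np.percentile(c2,[1,99]); b=cv2.resize(np.clip((c2-lo)/(hi-lo)*255,0,255).astype(np.uint8),None,fx=6,fy=6,interpolation=cv2.INTER_CUBIC)
s=cv2.imread('pics/top0.png'); c2=s[239:279,225:265].astype(float).mean(2); lo,hi=np.percentile(c2,[10,99]); b2=cv2.resize(np.clip((c2-lo)/(hi-lo)*255,0,255).astype(np.uint8),None,fx=6,fy=6,interpolation=cv2.INTER_CUBIC)
o=np.zeros((550,800),np.uint8);o[:,:550]=a;o[:240,555:795]=b;o[250:490,555:795]=b2;cv2.imwrite('pics/nut2.png',o)
```

```text
[ 81.72776057 155.2373594  166.69388641 167.54338862 167.88392071]
```

View pics/nut2.png

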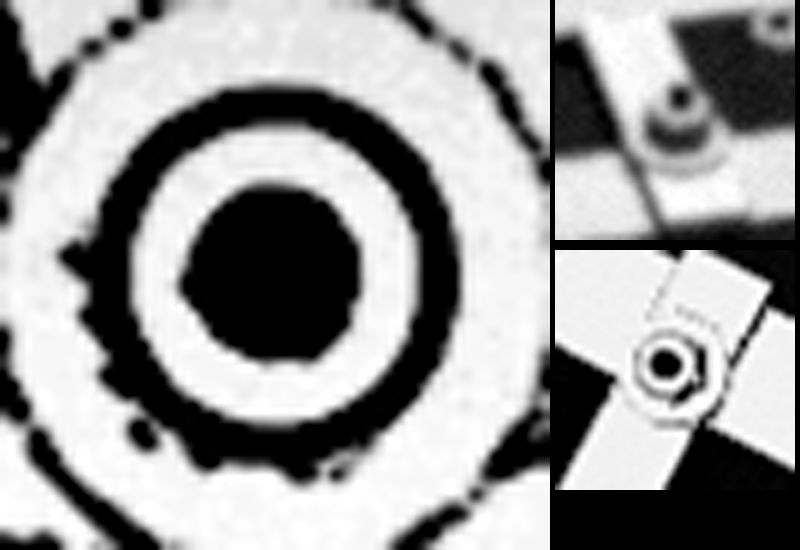

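Run:
```python
from h import *
plan((.528,.138,.118),-23.5)
```

```text
psi -47.6 turn [-24.1   -0.04   0.08] shift now-axes [45.4  2.3 31.9] final-axes [ 45.4 -11.   30. ]
```

carry_out(
  increments=[
    [-8,0,0,0,0,0,15],
    [-8,0,0,0,0,0,15],
    [-8,0,0,0,0,0,15],
    [0,0,0,15,-3.6,10,15],
    [0,0,0,15,-3.7,10,15],
    [0,0,0,15,-3.7,10,15],
    [0,0,0,0,0,0,15],
    [0,0,0,0,0,0,15],
  ],
)

```text
time: 7.4
ee_pos: [0.5282, 0.1386, 0.1194]
tcp_rot: [158.2, 90.0, 134.6]
wrist_force: [-0.3, -0.6, -2.5]
opening: 0.0238
```

Run:
```python
from h import *
o=sensors.get_obs(); T=T_tool(); print(psi_now(),o['q'].round(1),o['opening'],o['wrist_force'],o['ee_pos']); im=snap('wrist','w6.png'); np.save('w6T.npy',T)
u,v=proj('wrist',(.5595,.2122,.059),T).round().astype(int); print(u,v)
c=im[v-35:v+35,u-35:u+35].astype(float).mean(2); out=[]
for lo,hi in [(10,99),(25,97)]:
    l,h=np.percentile(c,[lo,hi]); out.append(cv2.resize(np.clip((c-l)/(h-l)*255,0,255).astype(np.uint8),None,fx=5.6,fy=5.6,interpolation=cv2.INTER_CUBIC))
cv2.imwrite('pics/nut3.png',np.hstack(out))
```

```text
-23.615707957636097 [ 14.7   3.7  -3.7  82.7   0.  128.3] 0.023828936022843958 [-0.32776939 -0.57397797 -2.53020486] [0.52817035 0.13861853 0.11941177]
315 111
```

View pics/w6.png

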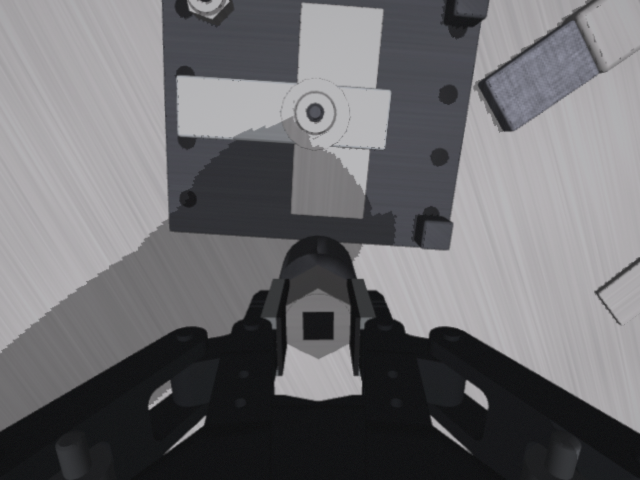

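View pics/nut3.png

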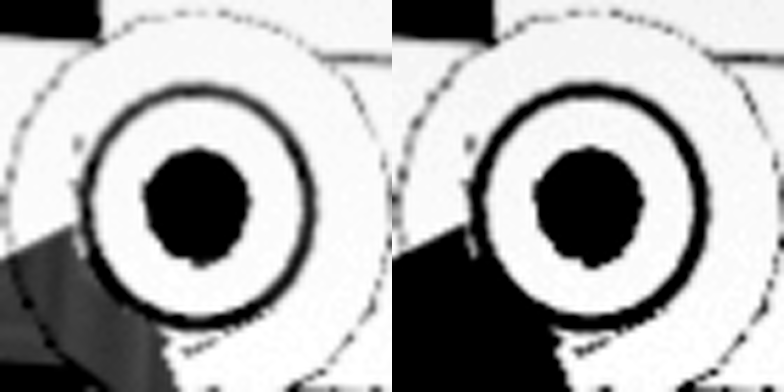

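Run:
```python
from h import *
T=np.load('w6T.npy'); im=cv2.imread('pics/w6.png',0)
c=im[305:348,297:340]; m=(c<40).astype(np.uint8); n,l,s,ce=cv2.connectedComponentsWithStats(m); print(s,ce)
M=cv2.moments((im[98:126,301:329]<90).astype(np.uint8),True); print('stud',301+M['m10']/M['m00'],98+M['m01']/M['m00'],M['m00'])
sq=onz('wrist',(318.5,325.5),T[2,3]+.0194,T); print('sock',sq,'tcp',T[:3,3],(T[:3,:3].T@(sq-T[:3,3])*1e3).round(1))
st=onz('wrist',(314.8,112.4),.059,T); print('stud',st, (T[:3,:3].T@(st-sq)*1e3).round(1))
plan((st[0],st[1],.115),-23.6); plan((.5598,.2120,.115),-23.6)
c=im[225:360,240:400]; cv2.imwrite('pics/held.png',cv2.resize(cv2.normalize(c,None,0,400,cv2.NORM_MINMAX),None,fx=4,fy=4))
```

```text
[[   0    0   43   43 1081]
 [   7    7   29   27  768]] [[20.92414431 21.53006475]
 [21.10677083 20.25390625]]
stud 314.7685950413223 112.32231404958678 242.0
sock [0.52803728 0.13603665 0.13881177] tcp [0.52817035 0.13861853 0.11941177] [-19.4  -2.4   0.9]
stud [0.55888844 0.21167312 0.059     ] [79.8 81.7 -2. ]
psi -23.59 turn [ 0.01  0.02 -0.02] shift now-axes [ 4.8 79.  -1.1] final-axes [ 4.7 79.  -1.1]
psi -23.59 turn [ 0.01  0.02 -0.02] shift now-axes [ 4.8 79.7 -0.4] final-axes [ 4.7 79.7 -0.4]
```

View pics/held.png

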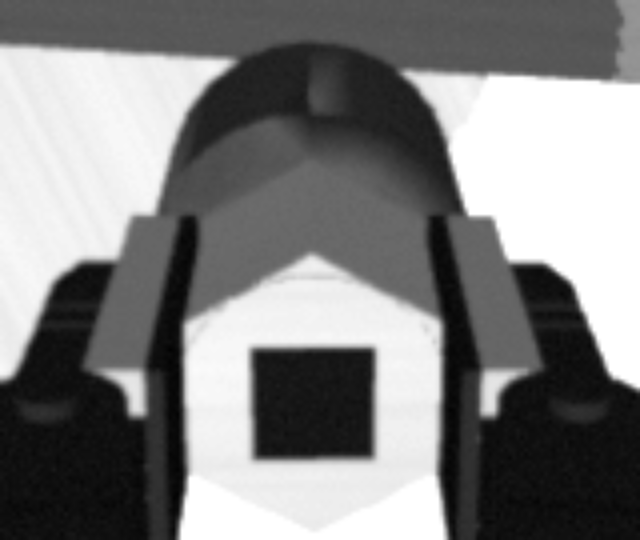

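carry_out(
  increments=[
    [0,0,0,0,27,-0.4,15],
    [0,0,0,0,27,-0.4,15],
    [0,0,0,4,27,-0.4,15],
    [0,0,0,5,0,0,15],
    [0,0,0,0,0,0,15],
    [0,0,0,0,0,0,15],
  ],
)

```text
time: 8.2
ee_pos: [0.5593, 0.2128, 0.1108]
tcp_rot: [28.6, 90.0, 5.0]
wrist_force: [0.5, -0.3, -2.1]
opening: 0.0243
```

Run:
```python
from h import *
o=sensors.get_obs(); T=T_tool(); print(psi_now(),o['time'],o['wrist_force'],o['ee_pos']); np.save('w7T.npy',T); im=snap('wrist','w7.png'); s=snap('scene','s7.png'); t=snap('top','t7.png')
z=lambda i,x,y,k:cv2.resize(i[y:y+60,x:x+60,::-1],None,fx=k,fy=k,interpolation=cv2.INTER_CUBIC)
cv2.imwrite('pics/z7.png',np.hstack([z(s,336,165,6.5),z(t,213,228,6.5)]))
```

```text
-23.605286302327325 8.2 [ 0.50271575 -0.3382358  -2.14006682] [0.55929507 0.21284471 0.11075846]
```

View pics/z7.png

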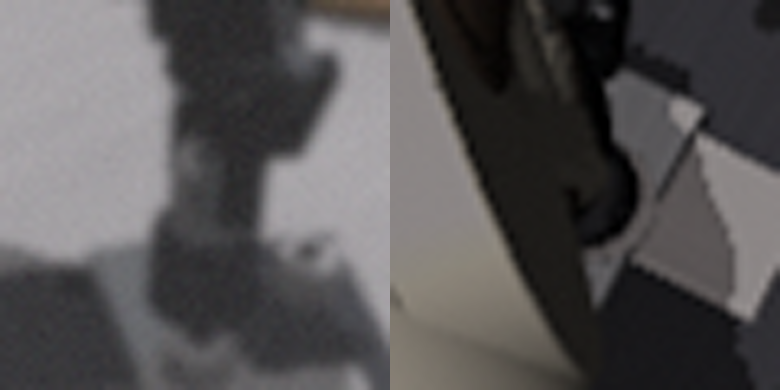

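View pics/w7.png

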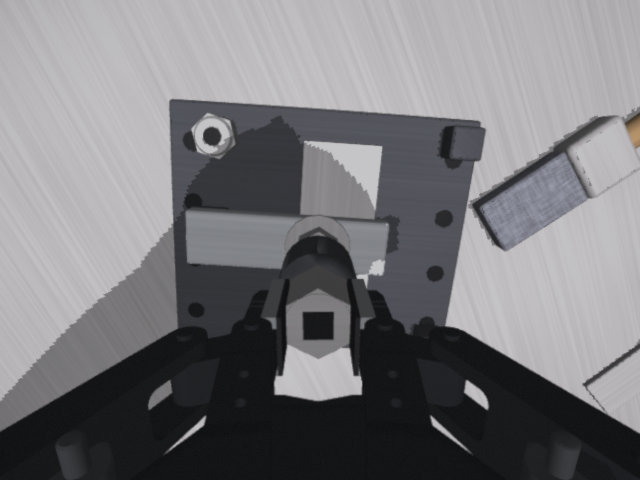

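Run:
```python
from h import *
T=np.load('w7T.npy'); im=cv2.imread('pics/w7.png',0)
c=im[205:350,260:380].astype(float); z=cv2.resize(np.clip(c*1.5,0,255).astype(np.uint8),None,fx=4,fy=4,interpolation=cv2.INTER_CUBIC); 
s=cv2.imread('pics/s7.png')[:,:,1]; z2=cv2.resize(np.clip((s[170:225,345:395].astype(float)-20)*2,0,255).astype(np.uint8),None,fx=6,fy=6,interpolation=cv2.INTER_CUBIC)
o=np.zeros((580,800),np.uint8); o[:,:480]=z; o[:330,490:790]=z2; cv2.imwrite('pics/z7b.png',o)
for h in (.059,.07,.10): print(h,proj('scene',(.5598,.2122,h)).round(1),proj('scene',(.5593,.2128,h)).round(1))
print('washer pred',[proj('wrist',(x,y,.035),T).round(1) for x,y in((.5598,.2122),(.5589,.2117))],'sq pred',proj('wrist',T[:3,3]+[0,0,.0194],T).round(1))
```

```text
0.059 [366.2 214.7] [366.3 214.5]
0.07 [366.6 210.9] [366.6 210.7]
0.1 [367.5 200.4] [367.5 200.2]
washer pred [array([318. , 246.8]), array([317. , 248.1])] sq pred [316.1 319.7]
```

View pics/z7b.png

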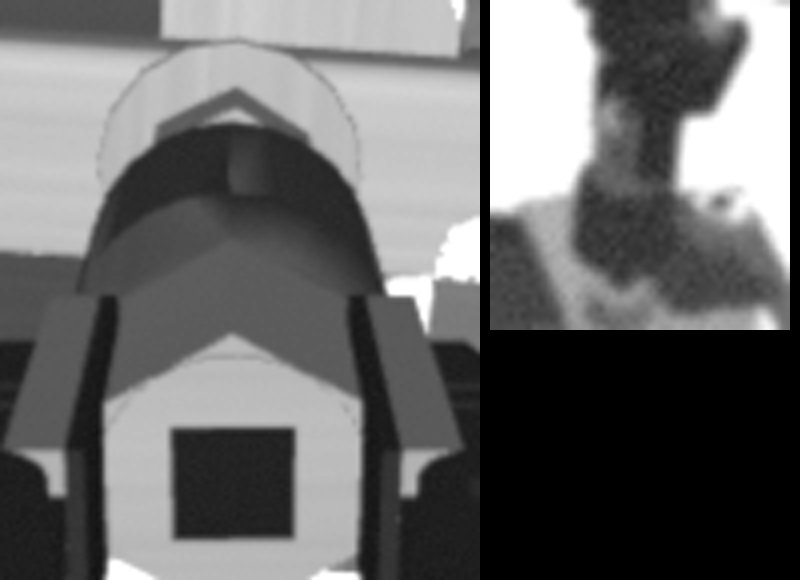

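Run:
```python
from h import *
T=np.load('w7T.npy'); yt=T[:3,1]; t=T[:3,3]@yt
for d in (.0405,.0425,.0445):
    zb=T[2,3]-d
    print(d,'rim',1e3*(onz('wrist',(318.7,236.2),zb,T)@yt-t-.019),'front corner',1e3*(onz('wrist',(318,288.3),zb+.062,T)@yt-t-.01501),'sq',1e3*(onz('wrist',(318.2,325.5),zb+.062,T)@yt-t))
print('nut front corner',1e3*(onz('wrist',(319,227),.035,T)@yt-t-.01386),'washer', 1e3*(onz('wrist',(319,214.8),.035,T)@yt-t-.020),'nut inner corner top?',1e3*(onz('wrist',(319,231.5),.051,T)@yt-t-.01386))
```

```text
0.0405 rim -2.781666093830664 front corner -1.2673909552589397 sq -1.241108096731447
0.0425 rim -3.330575361464066 front corner -2.1395832300269197 sq -2.3618127337690087
0.0445 rim -3.8794846290974676 front corner -3.0117755047950108 sq -3.4825173708065704
nut front corner -1.3922769169874178 washer 0.20174899908755387 nut inner corner top? -0.11244289666141952
```

carry_out(
  increments=[
    [0,0,0,6,1.2,0,15],
    [0,0,0,6,0,0,15],
    [0,0,0,4,0,0,15],
    [0,0,0,4,0,0,15],
    [0,0,0,2,0,0,15],
    [0,0,0,0,0,0,15],
  ],
)

```text
time: 9.1
ee_pos: [0.5602, 0.2148, 0.0917]
tcp_rot: [50.4, 89.8, 26.8]
wrist_force: [-7.7, -2.0, 20.3]
opening: 0.0241
```

Run:
```python
from h import *
o=sensors.get_obs(); T=T_tool(); print(psi_now(),o['time'],o['wrist_force'],o['torque'],o['ee_pos'],o['opening'])
plan((.5598,.2139,.0776),-23.6)
```

```text
-23.571362513850186 9.1 [-7.74566574 -1.97640628 20.28512182] [-0.52393785  1.97143476 -0.05427825] [0.56023298 0.21478643 0.09168673] 0.02412319473754731
psi -23.57 turn [ 0.03  0.12 -0.15] shift now-axes [14.1 -1.  -0.1] final-axes [14.1 -1.  -0. ]
```

carry_out(
  increments=[
    [0,0,0,0,-1,-1,15],
    [0,0,0,0,0,0,15],
  ],
)

```text
time: 9.35
ee_pos: [0.5599, 0.2145, 0.0917]
tcp_rot: [46.0, 89.7, 22.4]
wrist_force: [-2.3, -0.6, 17.1]
opening: 0.0244
```

carry_out(
  increments=[
    [0,0,0,0,-1,-1,15],
    [0,0,0,0,0,0,15],
  ],
)

```text
time: 9.6
ee_pos: [0.5595, 0.2143, 0.0918]
tcp_rot: [43.9, 89.6, 20.3]
wrist_force: [1.6, 0.9, 13.9]
opening: 0.024
```

carry_out(
  increments=[
    [0,0,0,0,0,1.5,15],
    [0,0,0,0,0,0,15],
  ],
)

```text
time: 9.85
ee_pos: [0.5598, 0.2141, 0.0917]
tcp_rot: [61.7, 89.7, 38.1]
wrist_force: [-4.1, 3.4, 17.3]
opening: 0.0241
```

carry_out(
  increments=[
    [0,0,0,0,0,1.5,15],
    [0,0,0,0,0,0,15],
  ],
)

```text
time: 10.1
ee_pos: [0.5601, 0.214, 0.0917]
tcp_rot: [85.8, 89.7, 62.3]
wrist_force: [-8.8, 5.8, 20.2]
opening: 0.024
```

carry_out(
  increments=[
    [0,0,0,0,0.5,-1.5,15],
    [10,0,0,0,0,0,15],
    [0,0,0,0,0,0,15],
  ],
)

```text
time: 10.48
ee_pos: [0.5601, 0.2141, 0.0917]
tcp_rot: [60.9, 89.7, 27.2]
wrist_force: [-3.7, 0.1, 17.3]
opening: 0.0242
```

carry_out(
  increments=[
    [-10,0,0,0,0,0,15],
    [-10,0,0,0,0,0,15],
    [0,0,0,0,0,0,15],
  ],
)

```text
time: 10.85
ee_pos: [0.5597, 0.2143, 0.0918]
tcp_rot: [48.9, 89.7, 35.5]
wrist_force: [-5.5, 1.5, 18.9]
opening: 0.0243
```

carry_out(
  increments=[
    [10,0,0,0,0,0,15],
    [0,0,0,0,0,0,15],
  ],
)

```text
time: 11.1
ee_pos: [0.5598, 0.2142, 0.0917]
tcp_rot: [55.6, 89.7, 31.9]
wrist_force: [-5.2, 1.9, 17.5]
opening: 0.0245
```

Run:
```python
from h import *
o=sensors.get_obs(); T=T_tool(); print(psi_now(),o['time'],o['wrist_force'],o['ee_pos']); im=snap('wrist','w8.png'); np.save('w8T.npy',T)
c=im[205:350,260:380].mean(2); z=cv2.resize(np.clip(c*1.5,0,255).astype(np.uint8),None,fx=4,fy=4,interpolation=cv2.INTER_CUBIC); cv2.imwrite('pics/z8.png',z)
```

```text
-23.70302066841243 11.1 [-5.17364844  1.8723092  17.49867086] [0.55983589 0.21421164 0.09166887]
```

View pics/z8.png

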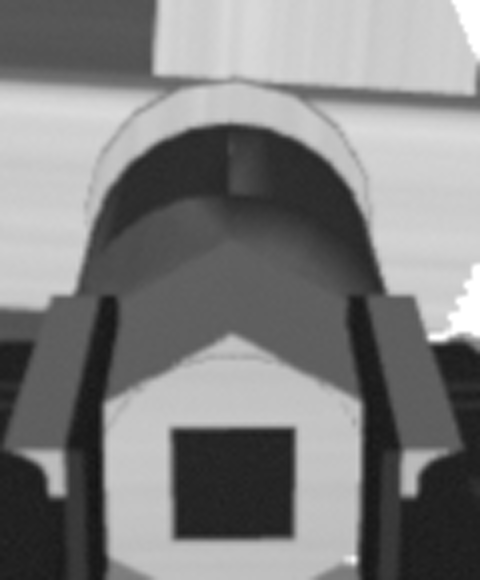

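A is captured by the nut's bevel at z=0.0917, which is the 14 mm stop. Neither lateral nudges nor ±10° twists help, so A is the small-bore twin. I'll take it back to its compartment.

carry_out(
  increments=[
    [0,0,0,-20,0,0,15],
    [0,0,0,-25,0,0,15],
    [0,0,0,-25,0,0,15],
    [0,0,0,0,-44,24,15],
    [0,0,0,0,-44,24,15],
    [0,0,0,0,-44,24,15],
    [0,0,0,0,-44,24,15],
    [0,0,0,0,-44,24,15],
    [0,0,0,0,-44,24,15],
    [0,0,0,0,-44,24,15],
    [0,0,0,0,-44,24,15],
  ],
)

```text
time: 12.52
ee_pos: [0.594, -0.1878, 0.1582]
tcp_rot: [20.5, 90.0, -3.0]
wrist_force: [0.8, -0.1, -2.5]
opening: 0.0244
```

carry_out(
  increments=[
    [0,0,0,0,0,0,15],
    [0,0,0,0,0,0,15],
  ],
)

```text
time: 12.78
ee_pos: [0.5939, -0.186, 0.158]
tcp_rot: [158.9, 90.0, 135.3]
wrist_force: [0.5, -0.6, -2.4]
opening: 0.0239
```

Run:
```python
from h import *
o=sensors.get_obs(); T=T_tool(); print(psi_now(),o['time'],o['wrist_force'],o['ee_pos'],o['q'].round(1)); im=snap('wrist','w9.png')
plan((.5935,-.1855,.0475),-23.6)
```

```text
-23.606076879223693 12.775 [ 0.54751289 -0.55407605 -2.39053178] [ 0.59390733 -0.18595272  0.1579554 ] [-17.4  14.2  12.4  88.3   0.   96.2]
psi -23.55 turn [ 0.05 -0.03 -0.01] shift now-axes [110.6  -0.3  -0.3] final-axes [110.6  -0.3  -0.4]
```

View pics/w9.png

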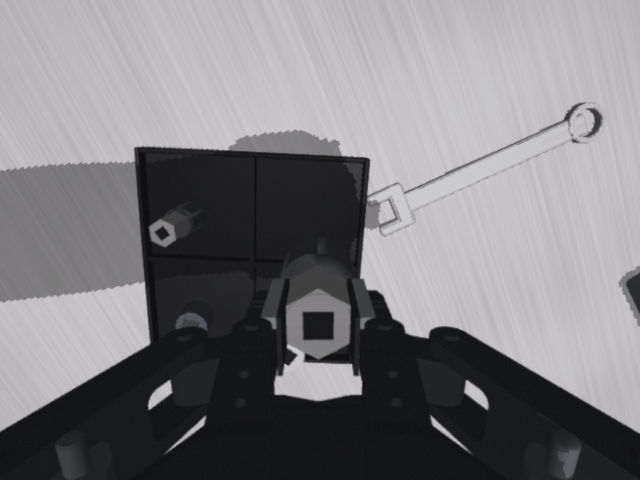

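Run:
```python
from h import *
T=T_tool(); print(proj('wrist',(.5935,-.1855,.004),T).round(1),proj('wrist',(.5926,-.1854,.066),T).round(1))
for u in [(136,148),(368,158),(256,258)]: print(onz('wrist',u,.016,T).round(3))
```

```text
[316.8 219.4] [315.1 240. ]
[ 0.489 -0.075  0.016]
[ 0.65  -0.154  0.016]
[ 0.535 -0.193  0.016]
```

carry_out(
  increments=[
    [0,0,0,30,0,0,15],
    [0,0,0,30,0,0,15],
    [0,0,0,25,0,0,15],
    [0,0,0,15,0,0,15],
    [0,0,0,8,0,0,15],
    [0,0,0,2.5,0,0,15],
    [0,0,0,0,0,0,15],
    [0,0,0,0,0,0,15],
  ],
)

```text
time: 13.82
ee_pos: [0.5944, -0.1862, 0.0486]
tcp_rot: [7.3, 89.9, -16.3]
wrist_force: [-0.6, -0.0, -2.5]
opening: 0.0244
```

carry_out(
  increments=[
    [0,0,0,2,0,0,15],
    [0,0,0,1,0,0,15],
    [0,0,0,0,0,0,15],
  ],
)

```text
time: 14.2
ee_pos: [0.5945, -0.1863, 0.0466]
tcp_rot: [6.3, 89.9, -17.3]
wrist_force: [-3.2, 0.8, 8.0]
opening: 0.0242
```

carry_out(
  increments=[
    [0,0,0,-0.7,0,0,15],
    [0,0,0,0,0,0,50],
    [0,0,0,0,0,0,100],
    [0,0,0,0,0,0,100],
    [0,0,0,0,0,0,100],
    [0,0,0,-20,0,0,100],
    [0,0,0,-30,0,0,100],
    [0,0,0,-30,0,0,100],
    [0,0,0,0,0,0,100],
  ],
)

```text
time: 15.32
ee_pos: [0.5955, -0.1865, 0.1299]
tcp_rot: [6.1, 89.7, -17.4]
wrist_force: [0.1, 0.5, -0.6]
opening: 0.0852
```

Run:
```python
from h import *
o=sensors.get_obs(); T=T_tool(); print(psi_now(),o['time'],o['wrist_force'],o['ee_pos'],o['opening']); im=snap('wrist','w10.png')
plan((.5383,-.2590,.13),-30.5)
```

```text
-23.575537805358202 15.325 [ 0.05891618  0.53663854 -0.61549542] [ 0.59549728 -0.18654359  0.12988773] 0.08520481757542303
psi -23.58 turn [ 6.92  0.19 -0.03] shift now-axes [ -2.2 -89.2 -22.8] final-axes [ -2.1 -91.3 -11.9]
```

View pics/w10.png

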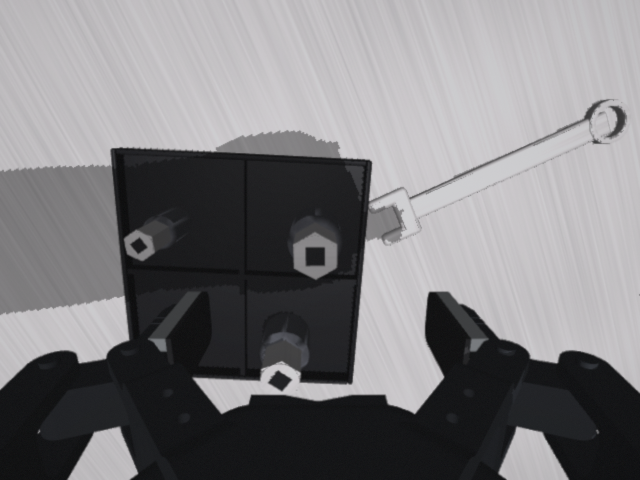

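A stands upright in its compartment at (315,257). Next is B.

carry_out(
  increments=[
    [7,0,0,0,0,0,100],
    [0,0,0,6,-31,-4,100],
    [0,0,0,6,-30,-4,100],
    [0,0,0,6,-30,-4,100],
    [0,0,0,6,0,0,100],
    [0,0,0,0,0,0,100],
  ],
)

```text
time: 16.12
ee_pos: [0.5373, -0.2579, 0.1007]
tcp_rot: [173.9, 89.9, 143.3]
wrist_force: [0.6, 0.2, 0.2]
opening: 0.085
```

Run:
```python
from h import *
o=sensors.get_obs(); T=T_tool(); print(psi_now(),o['time'],o['ee_pos']); im=snap('wrist','w11.png'); print(proj('wrist',(.5382,-.2588,.066),T))
np.save('w11T.npy',T)
```

```text
-30.586636607353828 16.125 [ 0.53726286 -0.25788043  0.10071772]
[319.0290037  269.85891279]
```

View pics/w11.png

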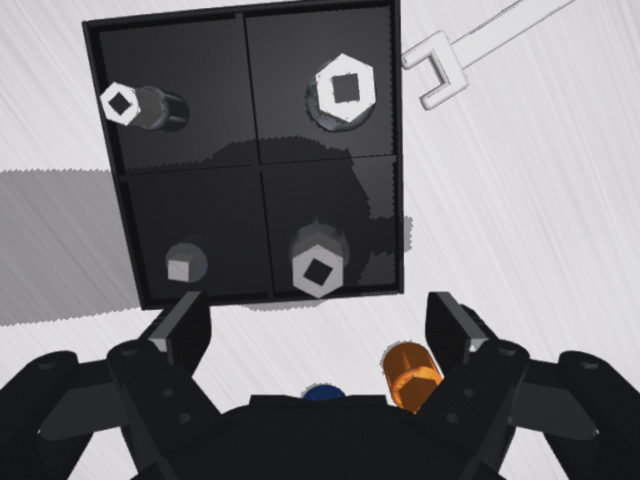

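carry_out(
  increments=[
    [0,0,0,20,-0.5,0.5,100],
    [0,0,0,20,-0.5,0.5,100],
    [0,0,0,14,0,0,100],
    [0,0,0,0,0,0,100],
    [0,0,0,0,0,0,15],
    [0,0,0,0,0,0,15],
    [0,0,0,0,0,0,15],
    [0,0,0,0,0,0,15],
    [0,0,0,0,0,0,15],
  ],
  squeeze=80,
)

```text
time: 17.3
ee_pos: [0.538, -0.2598, 0.0482]
tcp_rot: [8.4, 89.9, -22.2]
wrist_force: [-1.5, 0.5, 6.2]
opening: 0.0239
```

Run:
```python
from h import *
o=sensors.get_obs(); T=T_tool(); print(psi_now(),o['time'],o['ee_pos'],o['opening'],o['wrist_force']); im=snap('wrist','w12.png')
```

```text
-30.581378649899282 17.3 [ 0.53800263 -0.25984345  0.0481771 ] 0.023915542693213963 [-1.47765144  0.50628945  6.21609967]
```

View pics/w12.png

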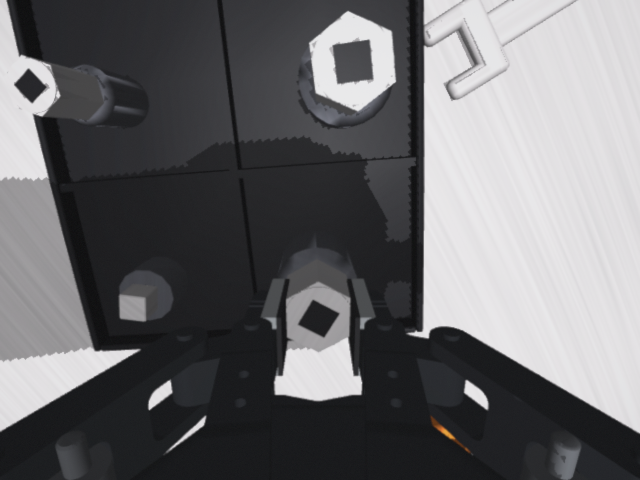

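carry_out(
  increments=[
    [0,0,0,-15,0,0,15],
    [0,0,0,-30,0,0,15],
    [0,0,0,-30,0,0,15],
    [0,0,0,-10,0,0,15],
    [-7,0,0,0,0,0,15],
    [0,0,0,0,0,0,15],
  ],
)

```text
time: 18.1
ee_pos: [0.5375, -0.2596, 0.1318]
tcp_rot: [177.5, 89.9, 153.9]
wrist_force: [0.1, 0.0, -2.1]
opening: 0.0243
```

Run:
```python
from h import *
o=sensors.get_obs(); T=T_tool(); print(psi_now(),o['time'],o['ee_pos'],o['opening'],o['wrist_force']); im=snap('wrist','w13.png')
def sq(g,d):
    c=g[300:350,297:340]; m=(c<40).astype(np.uint8); n,l,s,ce=cv2.connectedComponentsWithStats(m); i=1+np.argmax(s[1:,4]); uv=ce[i]+[297,300]
    p=onz('wrist',uv,T[2,3]-d+.062,T); return uv.round(1),((T[:3,:3].T@(p-T[:3,3]))*1e3).round(2),s[i,4]
g=cv2.cvtColor(im,cv2.COLOR_RGB2GRAY); print('B',sq(g,.0442))
T=np.load('w7T.npy'); print('A',sq(cv2.imread('pics/w7.png',0),.0426))
c=g[205:350,260:380]; cv2.imwrite('pics/z13.png',cv2.resize(np.clip(c*1.5,0,255).astype(np.uint8),None,fx=4,fy=4,interpolation=cv2.INTER_CUBIC))
plan((.5597,.2144,.125),-23.6)
```

```text
-23.615092140357905 18.1 [ 0.53750552 -0.25957621  0.13175739] 0.024288697817369823 [ 0.1366443   0.03685748 -2.10831039]
B (array([318.2, 318.2]), array([-17.8 ,  -0.21,   0.8 ]), np.int32(742))
A (array([318. , 325.5]), array([-19.4 ,  -2.42,   0.72]), np.int32(754))
psi -23.72 turn [-0.12 -0.07 -0.  ] shift now-axes [   6.9  442.9 -170.3] final-axes [   6.7  443.2 -169.4]
```

View pics/z13.png

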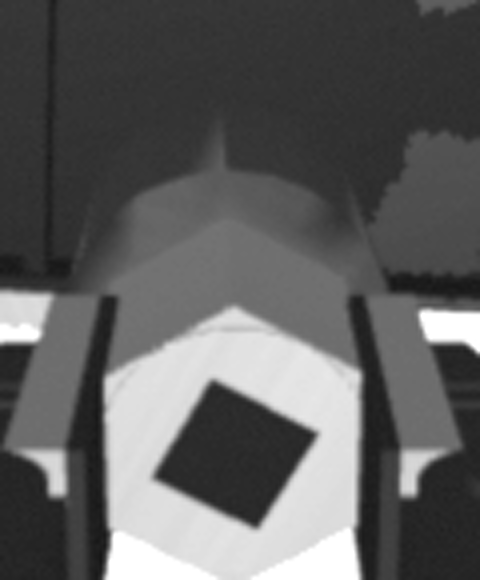

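carry_out(
  increments=[
    [0,0,0,-10,20,-7,15],
    [0,0,0,-5,40,-15,15],
    [0,0,0,0,42,-16.5,15],
    [0,0,0,0,42,-16.5,15],
    [0,0,0,0,42,-16.5,15],
    [0,0,0,0,42,-16.5,15],
    [0,0,0,0,42,-16.5,15],
    [0,0,0,0,42,-16.5,15],
    [0,0,0,0,42,-16.5,15],
    [0,0,0,0,42,-16.5,15],
    [0,0,0,0,42,-16.5,15],
    [0,0,0,0,0,0,15],
  ],
)

```text
time: 19.65
ee_pos: [0.5557, 0.2135, 0.1474]
tcp_rot: [160.6, 90.0, 137.2]
wrist_force: [-0.5, -0.0, -2.5]
opening: 0.024
```

Run:
```python
from h import *
plan((.5588,.2124,.118),-23.6)
```

```text
psi -23.44 turn [ 0.16 -0.04 -0.01] shift now-axes [29.4  0.2  3.3] final-axes [29.4  0.3  3.2]
```

carry_out(
  increments=[
    [0,0,0,10,0,2.5,15],
    [0,0,0,15,0,0,15],
    [0,0,0,8,0,0,15],
    [0,0,0,0,0,0,15],
    [0,0,0,0,0,0,15],
  ],
)

```text
time: 20.27
ee_pos: [0.5591, 0.2087, 0.1148]
tcp_rot: [47.2, 90.0, 23.6]
wrist_force: [-0.8, 0.5, -3.4]
opening: 0.0241
```

Run:
```python
from h import *
o=sensors.get_obs(); T=T_tool(); print(psi_now(),o['time'],o['ee_pos'],o['wrist_force']); im=snap('wrist','w14.png')
plan((.5588,.2124,.0792),-23.6)
g=cv2.cvtColor(im,cv2.COLOR_RGB2GRAY)
c=g[205:350,260:380].astype(float); cv2.imwrite('pics/z14.png',cv2.resize(np.clip(c*1.5,0,255).astype(np.uint8),None,fx=4,fy=4,interpolation=cv2.INTER_CUBIC))
```

```text
-23.60732644294837 20.275 [0.55914237 0.20866249 0.11482584] [-0.7986617   0.49576388 -3.42814082]
psi -23.6 turn [ 0.    0.03 -0.03] shift now-axes [35.8  3.1 -1.8] final-axes [35.8  3.1 -1.8]
```

View pics/z14.png

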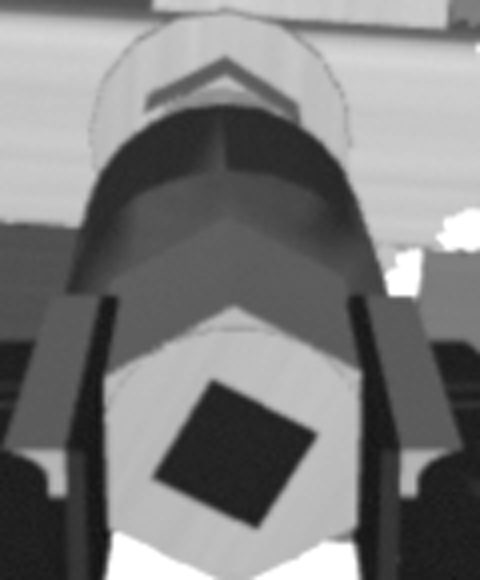

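carry_out(
  increments=[
    [0,0,0,4,3,-1.7,15],
    [0,0,0,0,0,0,15],
    [0,0,0,0,0,0,15],
  ],
)

```text
time: 20.7
ee_pos: [0.5586, 0.2125, 0.1105]
tcp_rot: [-129.0, 90.0, -152.5]
wrist_force: [-0.5, -0.6, -2.7]
opening: 0.0238
```

Run:
```python
from h import *
plan((.5588,.2124,.0792),-23.6)
```

```text
psi -23.57 turn [ 0.03 -0.    0.  ] shift now-axes [31.3  0.   0.2] final-axes [31.3  0.   0.2]
```

carry_out(
  increments=[
    [0,0,0,8,0,0.2,15],
    [0,0,0,5,0,0,15],
    [0,0,0,3,0,0,15],
    [0,0,0,3,0,0,15],
    [0,0,0,3,0,0,15],
    [0,0,0,0,0,0,15],
  ],
)

```text
time: 21.45
ee_pos: [0.5588, 0.2122, 0.0883]
tcp_rot: [-99.9, 90.0, -123.5]
wrist_force: [0.6, 0.1, -1.3]
opening: 0.024
```

It goes past the stop with no force, so B fits. I'll seat it.

carry_out(
  increments=[
    [0,0,0,3,0,0,15],
    [0,0,0,3,0,0,15],
    [0,0,0,3,0,0,15],
    [0,0,0,1,0,0,15],
    [0,0,0,0,0,0,15],
    [0,0,0,0,0,0,15],
  ],
)

```text
time: 22.2
ee_pos: [0.5589, 0.2124, 0.0792]
tcp_rot: [53.6, 90.0, 30.0]
wrist_force: [-2.5, 0.5, 5.0]
opening: 0.024
```

carry_out(
  increments=[
    [0,0,0,2,0,0,15],
    [0,0,0,0,0,0,15],
    [0,0,0,0,0,0,15],
  ],
)

```text
time: 22.58
ee_pos: [0.559, 0.2126, 0.079]
tcp_rot: [54.1, 89.9, 30.5]
wrist_force: [-7.5, -2.3, 17.2]
opening: 0.0241
```

Run:
```python
from h import *
o=sensors.get_obs(); T=T_tool(); print(psi_now(),o['time'],o['ee_pos'],o['wrist_force'],o['opening'],T[:3,0]); im=snap('wrist','w15.png'); s=snap('scene','s15.png')
z=cv2.resize(s[190:340,120:420,::-1],None,fx=2.6,fy=2.6,interpolation=cv2.INTER_CUBIC); cv2.imwrite('pics/z15.png',z)
```

```text
-23.565703001342854 22.575 [0.55904752 0.21258994 0.07903482] [-7.47746174 -2.2803454  17.18586281] 0.024141709502425675 [ 0.00208033  0.00122662 -0.99999708]
```

View pics/w15.png

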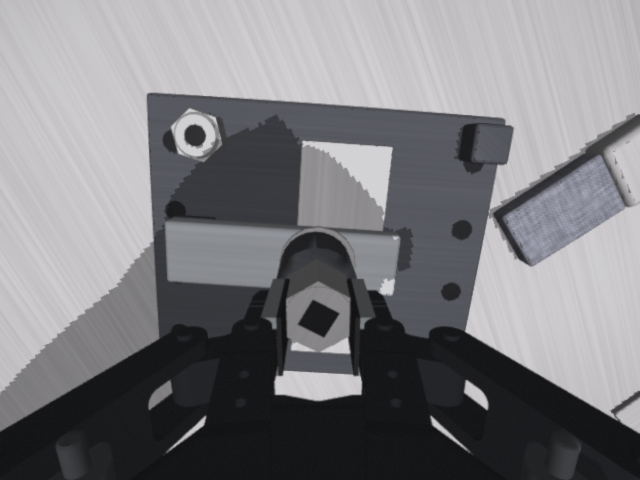

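View pics/z15.png

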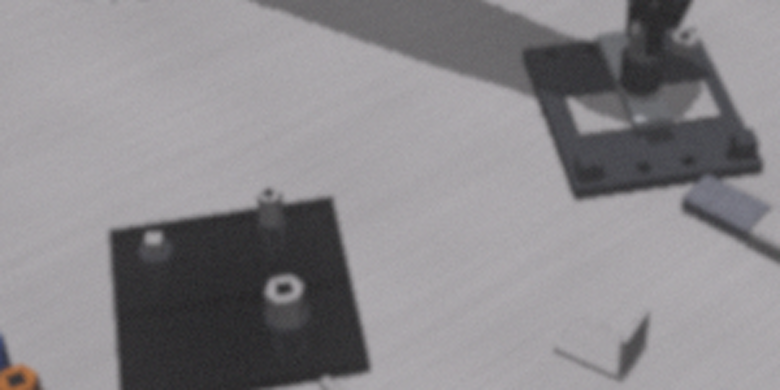

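```bash
python3 -c "
from h import *
print(job_done())"
```

```text
the job is handed in; nothing more can be done
None
```

The large socket that fits is on the nut, pushed down to the washer and still held in the gripper. I handed the job in at about 22.7 s. No verdict is reported, so the checks below are my own.

- **First socket (tray's far compartment):** it stopped at TCP z 0.0917, the 14 mm stop. It was laterally captured on the bevel, and small shifts and ±10° twists did not help. I stood it upright back in its compartment.
- **Second socket:** it passed that stop without force and came to rest at TCP z 0.079. I expected 0.0792 when seated. At hand-in:
  - the downward push was about 17 N, with about 8 N sideways
  - the tool tilt was under 0.2°
  - the finger opening was 24 mm, and the socket had not moved in the fingers
- **Everything else:** the last scene picture shows the first large socket and the thin one standing in the tray, and the adapter in place. I did not touch any other loose part, but I did not re-measure their positions.
- **Disagreements:**
  - The wrist and fixed cameras differed by about 1 mm on the nut and by 1–2 mm on the first socket's position in the grip. I settled this by relying on wrist-camera differences and the spot where the first socket settled on the nut.
  - The finger opening read 24 mm on a 26 mm neck for both sockets.

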